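# Slide the drip tray under the low stand and bolt it in

### The arm

A 6-joint arm with a two-finger parallel gripper is mounted at the origin on a cart in front of the work surface, level with it; the furniture and walls round the work are solid. World frame = base frame: x ahead of the robot, y to its left, z up, the work surface at z = 0. Lengths are in m, angles in rad, forces in N, time in s.
With the tool pointing down it reaches from about 0.375 to 0.9 m from the base axis. Payload 3.1 kg.
Tool frame: the origin (TCP) lies on the centre line of the jaws, within the pads' length; the fingertips stand robot.tip_reach ahead of it and the grasp point (between the pads) lies 8 mm behind it (robot.tip_reach is the distance from the TCP to the fingertips, in m); z points along the fingers, y is the line along which they close (so a half turn about z gives the same grasp; the last joint's range is limited). The gripper opens to 87 mm and grips with 3 to 60 N. Pads are 19 mm wide; open, the fingers measure 117 mm over their backs; the gripper's body (75 mm by 190 mm) begins 51 mm behind the grasp point.
Start: joints at [1.089, 0.527, 1.433, -0, 1.181, -0.178], TCP at [0.186, 0.597, 0.234] pointing down, gripper open.
Joint ranges: [-3.08, 3.08], [-0.75, 2.2], [0.22, 2.44], [-1.43, 4.57], [0, 2.65], [-2.85, 2.85]. Speed limits (rad/s): [2.79, 2.79, 3.14, 3.14, 3.14, 3.14].

### API

Orientations are given as a unit quaternion [x, y, z, w].
In Python, from rig import robot gives the robot as it stands.
- The arm moves only by the tool jog_arm, never from a script. Its argument "motion" is one flat list of numbers, 7 for each row, row after row: the shift along the tool's x, y, z scaled (see below), then the turn, a rotation vector about the tool's x, y, z scaled (see below), then the gripper's target within -1 to 1 (shut at 1, half-way at 0, fully open at -1). In form: [x, y, z, rx, ry, rz, hand, x, y, z, rx, ry, rz, hand, ...]. A call has 1 to 12 rows; each row shifts and turns the commanded pose from where the row before left it, along the tool's axes as they then stand; what a row does not reach is not made up. The controller multiplies each number of a shift by 4 cm and each number of a turn by 4 degrees. A row lasts 1/8 s, in which the tool goes at most 62.5 mm and 10.7 degrees, less where a joint would pass 70% of its speed; a pose out of reach is approached as far as the arm can. A call with a number of a shift or a turn outside -1 to 1 is refused whole. A call with a gripper value outside its range is refused whole. The fingers move at their own pace and stop on an object; "grip_force" is the grip in N (left out, the last holds). Time passes only in rows, so rows that do not move let the fingers close. It gives the time, the measured TCP pose, the force, the opening and the grip force at its end, in the units of the state.
- robot.get_obs(): the state, without advancing time (a new reading comes with each control period).
- robot.camera(name): name is "side" or "top" or "wrist"; returns the picture (400x640x3 uint8, blue, green, red); there is no depth.
- robot.calibration(name): a dict with "fx", "fy", "cx", "cy" (pixels), "R" (3x3) and "t" (3): a world point X has camera coordinates R X + t; the wrist camera has in their place "T_tool_cam" (4x4, takes a point from camera to tool coordinates, whose origin is the TCP and whose axes are the flange's). Camera axes: x right, y down, z forward; pixel columns grow to the right and rows downward; lengths in m; the calibration is good to about 2 mm. A picture is of the moment at which its call begins: read the wrist's pose just before it. calibration takes no time and is no camera call.
- robot.hand_in(): hands the job in; it is judged then, once.
The state is a dict: "time": time; "q": joint angles; "joint_velocities": joint speeds; "joint_torque": joint torques, N m; "position": TCP position; "tool_rot": TCP orientation; "ft_force": force on the tool from outside, world axes, zero at the start; "moment": the same for the moment, N m; "grip_width": finger opening in m; "grip_force": force on a finger pad.
Only numpy, scipy, OpenCV 4.12 (cv2) and the standard library are available. Lean on these libraries where they do the work, as an engineer would, in place of code of your own. Each camera call takes 0.05 s, during which the arm holds its last target. There are 200 camera calls.

### The job

Slide the steel drip tray along the little wooden table into the low metal stand, with the fingertips, until it is fully home against the stop at the back. Then push the red knob of the stand's bolt so that the bolt slides fully across in front of the tray. Only push: keep the tray flat on the table all the way, never lift or tip it, and leave the sauce cups on the stand and the other things where they are.

Things in the scene. Friction and masses are not known exactly. Their poses are not given: they have to be found in the camera images.
- tray: Drip tray of bright steel with a dark slatted floor, loose, 130 (its x) x 120 (its y) x 26 mm high, about 0.4 kg. Origin: centre of its underside, z up. It is the same either way round (a half turn makes no difference). Steel rim 4 mm thick; inside it the floor is solid to 14 mm. Starts flat on the wooden table before the stand's mouth, askew.
- stand: Low bridge fixed to the wooden table; place and yaw vary. Origin: centre of its footprint, on the table. The mouth looks to its -x: the tray enters along its +x, tray x along stand x (either way round). Steel deck x -55 to +55, y -74 to +74 mm, underside 32, top 36 mm above the table (6 mm of headroom over the tray). The lane below is 128 mm wide (y -64 to +64); rear stop face at x = +50 mm.
- riser: Low wooden work table standing fixed on the counter over a crumpled paper bag, 430 (x) x 545 (y) x 80 mm high; its top, 80 mm above the counter, is the surface that the stand and the tray are on. Origin: centre of its footprint, on the counter.
- tray_home (a point): Where the centre of the tray's underside is when the tray is fully home: x = -15, y = 0 mm of the stand, on the table; axes as the stand's. The front face of the tray is then at stand x = -80 mm, so 25 mm of it still stands out before the deck.
- mouth (a point): Mid mouth on the table, at the deck's front edge: x = -55, y = 0 mm of the stand; axes as the stand's. Two flared guides, 24 mm high, widen the lane from here out to about stand x = -81, y = +-82 mm. On the +y side lies the bolt's channel, 20 mm high, at stand x -104 to -78, y +85 to +165 mm, on a foot plate 4 mm thick (x -104 to -48, y +84 to +168 mm).
- bolt (a joint): Sliding bolt on the stand: 0 m = drawn back, 0.054 m = fully across (end stop). It moves along the stand's -y, needs about 2 N and stays where left. Its bar is at stand x -97.5 to -84.5 mm, 7 to 17 mm above the table; tip at stand y = +84 mm when drawn back, +30 mm when across. It passes 4 mm in front of a tray that is home and runs against one that is not.
- bolt_knob (a point): Centre of the bolt's red upright knob, a cylinder 16 mm in diameter from 23 to 59 mm above the table (this point: 42 mm), at stand x = -91, y = +138 mm minus the joint value.
- cup_a: White sauce cup, 57 mm across, 26 mm high, standing loose on the deck of the stand. Origin: centre of its underside.
- cup_b: A second such white sauce cup on the deck. Origin: centre of its underside.
- nut_jar: Glass jar with a red lid, 69 mm across, 98 mm high, bystander on the counter. Origin: centre of its underside.
- short_tin: Short food tin, 76 mm across, 58 mm high, on the wooden table near its corner, bystander. Origin: centre of its underside.
- milk_jar: Ribbed jar with a red twist lid, 70 mm across, 102 mm high, bystander on the counter. Origin: centre of its underside.
- sealed_cup: White drinks cup with a green lid, 97 x 108 mm, 126 mm high, bystander on the counter. Origin: centre of its underside.

How it is judged:
By the outcome, as a careful person would: the job done as asked, in the order asked, and still so for the second after the job is handed in, with the robot touching nothing.
It also fails if it takes over 72 s, if anything falls off the work surface, if the arm or the gripper's body presses on something with over 40 N, if the wrist force passes 120 N, or if a joint passes its speed limit or range.

## Working session

There is one attempt and no reset: what is moved stays moved. The work goes in short steps, Python scripts to look and compute and a tool call to move; the robot and the scene stay as the last step left them, time stands still between calls to the robot, and variables do not carry over. Pictures are saved under pics/ and viewed, at most 13 in all, crops included, and the job is handed in when it is done.

Besides the shell and the picture viewer there is one more tool, called by a JSON object that holds its "op" and its "data", one argument or row to a line. jog_arm: Moves the arm, as the interface text tells. Shifts and turns lie within -1 to 1; 1 stands for 4 cm of shift or 4 degrees of turn. Its arguments: {"type":"object","properties":{"motion":{"type":"array","items":{"type":"number"}},"grip_force":{"type":"number"}},"required":["motion"]}

```bash
mkdir -p pics; python3 - <<'E'
from rig import robot
import cv2
o=robot.get_obs();print(o, robot.tip_reach)
for n in("top","side"):
    cv2.imwrite(f"pics/{n}0.png",robot.camera(n));print(n,robot.calibration(n))
print(robot.calibration("wrist"))
E
```

```text
{'time': 0.0, 'q': array([ 1.08951707e+00,  5.28484656e-01,  1.43384813e+00, -9.95571537e-06,
        1.18141223e+00, -1.78482093e-01]), 'joint_velocities': array([-3.37607561e-04,  5.80183687e-05, -1.57685595e-03,  1.77353084e-03,
        1.16025777e-03, -8.30738564e-04]), 'joint_torque': array([-9.55205996e-05, -4.40038848e+01, -1.76590258e+01,  6.32888381e-02,
        5.82824077e-02, -1.55378684e-04]), 'position': array([0.18601028, 0.59595895, 0.23257749]), 'tool_rot': array([ 1.50818905e-01,  9.88560822e-01, -1.01964565e-03, -3.44252516e-04]), 'ft_force': array([-0.31389903,  0.14926363, -0.00369726]), 'moment': array([ 0.03509458, -0.04409972, -0.01206206]), 'grip_force': 0.0, 'grip_width': 0.0868774217941042} 0.011
top {'fx': 466.1933416957334, 'fy': 466.1933416957334, 'cx': 314.27825564111544, 'cy': 198.2679164993203, 'R': array([[-0.02671537, -0.99960822,  0.00834784],
       [-0.99795593,  0.02618438, -0.05829535],
       [ 0.05805393, -0.00988816, -0.99826448]]), 't': array([0.03266163, 0.54078823, 1.38241229])}
side {'fx': 388.11084689550665, 'fy': 388.11084689550665, 'cx': 318.7571439494534, 'cy': 199.96606581094622, 'R': array([[ 0.97047744, -0.24075686,  0.01448031],
       [-0.1552259 , -0.66940236, -0.72650217],
       [ 0.18460354,  0.70280624, -0.68701158]]), 't': array([-0.50395659,  0.17352954,  1.00120016])}
{'fx': 358.2959313012693, 'fy': 358.2959313012693, 'cx': 313.0847881035639, 'cy': 197.17738156913296, 'T_tool_cam': array([[-8.76921939e-04, -9.58413188e-01, -2.85382887e-01,
         7.82104660e-02],
       [ 9.99998857e-01, -4.89011991e-04, -1.43051814e-03,
        -7.11543492e-04],
       [ 1.23147179e-03, -2.85383815e-01,  9.58412521e-01,
        -1.50508731e-01],
       [ 0.00000000e+00,  0.00000000e+00,  0.00000000e+00,
         1.00000000e+00]])}
```

View pics/top0.png

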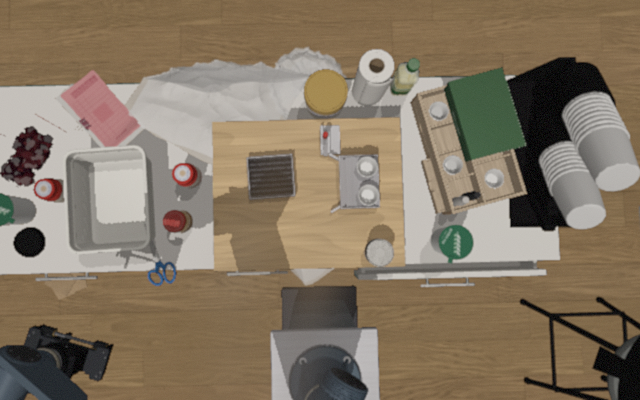

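View pics/side0.png

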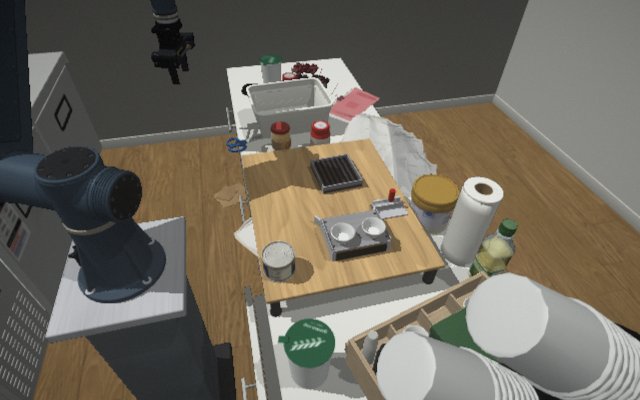

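The top view shows the tray at about (271,176), the stand at about (359,180), and the knob at about (325,133). The mouth faces image-left (+y world). I'll zoom in.

```bash
python3 - <<'E'
import cv2
a=cv2.imread("pics/top0.png")[110:230,235:395]
cv2.imwrite("pics/topz.png",cv2.resize(a,None,fx=5,fy=5,interpolation=cv2.INTER_CUBIC))
a=cv2.imread("pics/side0.png")[140:270,290:450]
cv2.imwrite("pics/sidez.png",cv2.resize(a,None,fx=4.5,fy=4.5,interpolation=cv2.INTER_CUBIC))
E
```

```text
(no output)
```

View pics/topz.png

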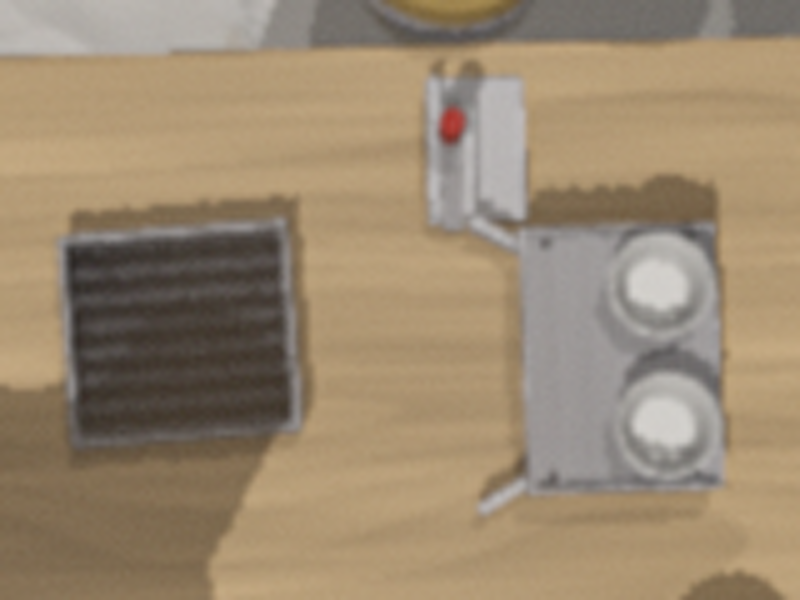

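View pics/sidez.png

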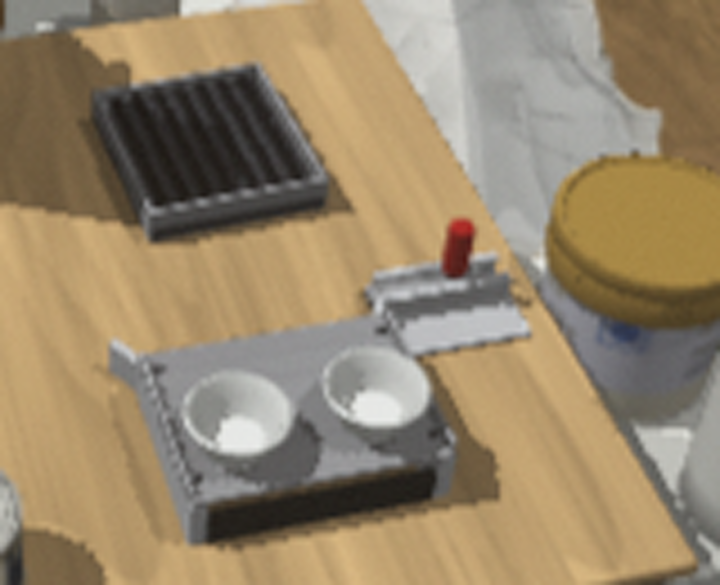

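The zoom shows the tray rim corners at (62,238), (285,220), (300,428) and (75,445). The deck corners are at (522,228), (715,223), (722,487) and (530,492), and the knob top is at about (453,113).

```bash
cat > h.py <<'E'
from rig import robot
import numpy as np
from scipy.optimize import least_squares
def proj(n,X):
    c=robot.calibration(n);p=np.asarray(X)@np.array(c["R"]).T+c["t"]
    return np.c_[c["fx"]*p[:,0]/p[:,2]+c["cx"],c["fy"]*p[:,1]/p[:,2]+c["cy"]]
def place(p,L):
    c,s=np.cos(p[2]),np.sin(p[2]);L=np.asarray(L,float)
    return np.c_[L[:,:2]@np.array([[c,s],[-s,c]])+p[:2],L[:,2]]
def fit(obs,p0):  # obs: list of (cam, local pts, pixels)
    r=least_squares(lambda p:np.concatenate([(proj(n,place(p,L))-u).ravel() for n,L,u in obs]),p0)
    return r.x,np.round(r.fun.reshape(-1,2),1)
tz=lambda a:(np.array(a,float)+.5)/5-.5+[235,110]
sz=lambda a:(np.array(a,float)+.5)/4.5-.5+[290,140]
E
python3 - <<'E'
from h import *
# local frame: stand x = image right. order TL(-x,+y),TR,BR,BL
T=[(-.065,.06,.106),(.065,.06,.106),(.065,-.06,.106),(-.065,-.06,.106)]
D=[(-.055,.074,.116),(.055,.074,.116),(.055,-.074,.116),(-.055,-.074,.116)]
K=[(-.091,.138,.139)]
to=("top",T,tz([(62,238),(285,220),(300,428),(75,445)]))
ts=("side",T,sz([(258,66),(328,180),(150,212),(92,98)]))
do=("top",D,tz([(522,228),(715,223),(722,487),(530,492)]));ko=("top",K,tz([(453,113)]));ks=("side",K,sz([(461,224)]))
p0=[.5,0,-1.57]
for o in([to],[ts],[to,ts],[do],[do,ko],[do,ko,ks]):
    x,r=fit(o,p0);print(x.round(4),np.degrees(x[2]).round(2),r.tolist())
print(place(x,[(-.015,0,0),(-.091,.138,.122),(-.12,0,0)]))
E
```

```text
[ 0.6018  0.14   -1.5214] -87.17 [[-0.8, -0.5], [0.6, -0.4], [0.8, 0.4], [-0.5, 0.5]]
[ 0.6021  0.1362 -1.5111] -86.58 [[0.1, -0.7], [0.5, 0.3], [-0.1, 1.1], [-0.5, -1.1]]
[ 0.6022  0.1389 -1.5172] -86.93 [[-0.5, -0.6], [0.9, -0.6], [1.2, 0.1], [-0.1, 0.4], [0.0, -1.2], [0.1, -0.2], [-0.5, 0.5], [-0.5, -1.7]]
[ 0.5806 -0.1069 -1.5733] -90.14 [[-0.4, -0.1], [0.3, 0.1], [0.6, 0.0], [-0.5, -0.0]]
[ 0.5801 -0.1069 -1.5678] -89.83 [[-0.5, 0.2], [0.1, 0.1], [0.7, 0.1], [-0.4, 0.3], [0.0, -0.7]]
[ 0.5795 -0.1069 -1.5621] -89.5 [[-0.6, 0.5], [-0.0, 0.2], [0.9, 0.2], [-0.2, 0.6], [-0.3, -0.3], [1.2, -0.3]]
[[ 0.57940051 -0.09192119  0.        ]
 [ 0.71673059 -0.01471725  0.122     ]
 [ 0.57848226  0.01307479  0.        ]]
```

{"op": "jog_arm", "data": {
  "motion": [0,0,0,0,0,-0.87,-1,0,0,0,0,0,-0.87,-1,0,0,0,0,0,-0.87,-1,0,0,0,0,0,-0.87,-1,0,0,0,0,0,-0.87,-1]
}}

```text
time: 0.72
position: [0.1861, 0.5962, 0.233]
tool_rot: [-0.001, 1.0, -0.001, -0.0]
ft_force: [-0.6, -0.2, 0.6]
grip_width: 0.0869
grip_force: 0.0
```

{"op": "jog_arm", "data": {
  "motion": [-0.9,-0.8,0,0,0,0,-1,-0.9,-0.8,0,0,0,0,-1,-0.9,-0.8,0,0,0,0,-1,-0.9,-0.8,0,0,0,0,-1,-0.9,-0.8,0,0,0,0,-1,-0.9,-0.8,0,0,0,0,-1,-0.9,-0.8,0,0,0,0,-1,-0.9,-0.8,0,0,0,0,-1,-0.9,-0.8,0,0,0,0,-1,-0.9,-0.8,0,0,0,0,-1,-0.9,-0.8,0,0,0,0,-1,-0.9,-0.8,0,0,0,0,-1]
}}

```text
time: 2.22
position: [0.6194, 0.2117, 0.233]
tool_rot: [-0.0, 1.0, -0.0, -0.001]
ft_force: [0.6, 0.5, -0.7]
grip_width: 0.0871
grip_force: 0.0
```

```bash
cat >> h.py <<'E'
from scipy.spatial.transform import Rotation as Ro
def st():
    o=robot.get_obs();R=Ro.from_quat(o["tool_rot"]).as_matrix()
    print("t",round(o["time"],2),"p",np.round(o["position"],4),"yaw(tool y)",np.degrees(np.arctan2(R[1,1],R[0,1])).round(2),"z",R[:,2].round(4),"F",np.round(o["ft_force"],1),"w",round(o["grip_width"],3))
    return o,R
def go(x,y,z):
    o,R=st();print("units",(R.T@(np.array([x,y,z])-o["position"])/.04).round(2))
E
python3 -c "
from h import *
go(.69,.14,.2)"
```

```text
t 2.23 p [0.6194 0.2117 0.233 ] yaw(tool y) 90.04 z [-0.0011 -0.     -1.    ] F [ 0.6  0.5 -0.7] w 0.087
units [-1.76 -1.79  0.82]
```

{"op": "jog_arm", "data": {
  "motion": [-0.9,-0.9,0.4,0,0,0,-1,-0.9,-0.9,0.4,0,0,0,-1,0,0,0,0,0,0,-1,0,0,0.8,0,0,0,-1,0,0,0.8,0,0,0,-1,0,0,0.6,0,0,0,-1,0,0,0.35,0,0,0,-1,0,0,0,0,0,0,-1,0,0,0,0,0,0,-1]
}}

```text
time: 3.35
position: [0.6915, 0.1414, 0.1008]
tool_rot: [-0.001, 1.0, 0.0, 0.001]
ft_force: [0.5, 0.3, -0.6]
grip_width: 0.0871
grip_force: 0.0
```

```bash
python3 - <<'E'
from h import *
import cv2
go(.6495,.14,.099)
cv2.imwrite("pics/w1.png",robot.camera("wrist"))
E
```

```text
t 3.35 p [0.6915 0.1414 0.1008] yaw(tool y) 90.07 z [ 2.1e-03  2.0e-04 -1.0e+00] F [ 0.5  0.3 -0.6] w 0.087
units [ 1.05 -0.03  0.04]
```

View pics/w1.png

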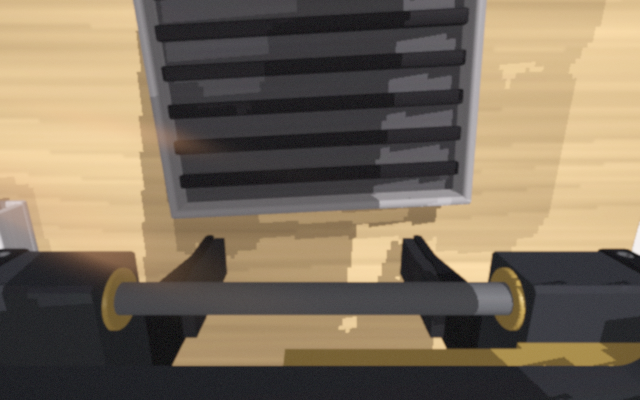

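The wrist view shows the tray's far face at row ~210 (columns 172–468). Both open fingertips at ~(222,240) and (415,240) are clear of it and behind it. I'll push sideways.

{"op": "jog_arm", "data": {
  "motion": [0.15,0,0.04,0,0,0,-1,0.15,0,0,0,0,0,-1,0.15,0,0,0,0,0,-1,0.1,0,0,0,0,0,-1,0.1,0,0,0,0,0,-1,0.1,0,0,0,0,0,-1,0.1,0,0,0,0,0,-1,0.1,0,0,0,0,0,-1,0.05,0,0,0,0,0,-1,0.05,0,0,0,0,0,-1,0,0,0,0,0,0,-1]
}}

```text
time: 4.78
position: [0.649, 0.141, 0.0983]
tool_rot: [-0.0, 1.0, 0.0, 0.0]
ft_force: [3.1, -0.9, 4.0]
grip_width: 0.0869
grip_force: 1.6
```

```bash
python3 - <<'E'
from h import *
import cv2
st()
a=robot.camera("side")[130:260,270:430]
cv2.imwrite("pics/s2.png",cv2.resize(a,None,fx=4.5,fy=4.5,interpolation=cv2.INTER_CUBIC))
E
```

```text
t 4.78 p [0.649  0.141  0.0983] yaw(tool y) 90.05 z [ 8.e-04  1.e-04 -1.e+00] F [ 3.1 -0.9  4. ] w 0.087
```

{"op": "jog_arm", "data": {
  "motion": [-0.5,0,0,0,0,0,-1,-0.2,0,-0.8,0,0,0,-1,0,0,-0.9,0,0,0,-1,0,0,-0.8,0,0,0,-1,0.8,0.8,0,0,0,0,-1,0.8,0.8,0,0,0,0,-1,0.8,0.8,0,0,0,0,-1,0,0,0,0,0,1,-1,0,0,0,0,0,1,-1,0,0,0,0,0,1,-1,0,0,0,0,0,1,-1]
}}

```text
time: 6.2
position: [0.5778, 0.2366, 0.1965]
tool_rot: [0.14, 0.99, -0.001, -0.003]
ft_force: [0.6, -0.7, 0.1]
grip_width: 0.0871
grip_force: 0.0
```

{"op": "jog_arm", "data": {
  "motion": [0,0,0,0,0,1,-1,0,0,0,0,0,1,-1,0,0,0,0,0,1,-1,0,0,0,0,0,1,-1,0,0,0,0,0,1,-1,0,0,0,0,0,1,-1,0,0,0,0,0,1,-1,0,0,0,0,0,1,-1,0,0,0,0,0,1,-1,0,0,0,0,0,1,-1,0,0,0,0,0,1,-1,0,0,0,0,0,1,-1]
}}

```text
time: 7.7
position: [0.5779, 0.2365, 0.1964]
tool_rot: [0.53, 0.848, -0.002, -0.003]
ft_force: [-0.4, -1.0, -0.2]
grip_width: 0.0868
grip_force: 0.0
```

{"op": "jog_arm", "data": {
  "motion": [0,0,0,0,0,1,-0.6,0,0,0,0,0,1,-0.6,0,0,0,0,0,1,-0.6,0,0,0,0,0,1,-0.6,0,0,0,0,0,1,-0.6,0,0,0,0,0,1,-0.6,0,0,0,0,0,0.5,-0.6,0,0,0,0,0,0,-0.6]
}}

```text
time: 8.7
position: [0.5794, 0.2367, 0.1972]
tool_rot: [0.707, 0.708, -0.001, -0.001]
ft_force: [0.6, 1.1, 0.3]
grip_width: 0.0695
grip_force: 0.0
```

```bash
python3 - <<'E'
from h import *
import cv2
go(.58,.235,.099)
cv2.imwrite("pics/w3.png",robot.camera("wrist"))
cv2.imwrite("pics/t3.png",cv2.resize(robot.camera("top")[110:230,235:395],None,fx=5,fy=5,interpolation=cv2.INTER_CUBIC))
E
```

```text
t 8.7 p [0.5794 0.2367 0.1972] yaw(tool y) 0.09 z [-3.1e-03 -7.0e-04 -1.0e+00] F [0.6 1.1 0.3] w 0.07
units [-0.04  0.02  2.46]
```

View pics/w3.png

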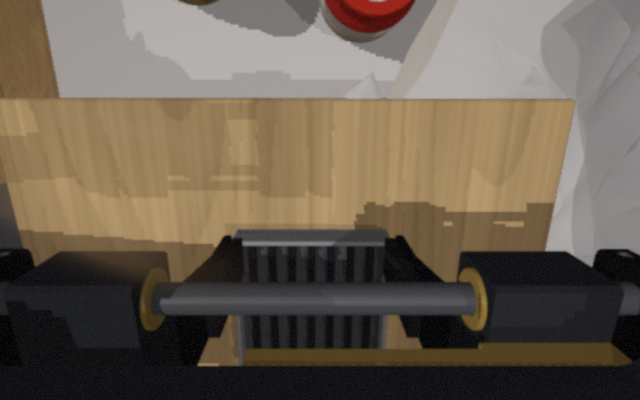

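The camera now faces +y. The tray's rear rim edge runs from (236,232) to (387,232). I'll unproject it.

```bash
python3 - <<'E'
from h import *
o,R=st();c=robot.calibration("wrist");T=np.array(c["T_tool_cam"])
for u,v in((237,232),(386,232)):
    d=R@T[:3,:3]@[(u-c["cx"])/c["fx"],(v-c["cy"])/c["fy"],1];p=R@T[:3,3]+o["position"]
    print((p+d*(.106-p[2])/d[2]).round(4))
E
```

```text
t 8.8 p [0.58   0.2368 0.1976] yaw(tool y) 0.09 z [-1.6e-03 -3.0e-04 -1.0e+00] F [-0.2  0.6  0.4] w 0.069
[0.5245 0.2156 0.106 ]
[0.6327 0.2158 0.106 ]
```

{"op": "jog_arm", "data": {
  "motion": [0,0,0.8,0,0,0,-0.6,0,0,0.8,0,0,0,-0.6,0,0,0.5,0,0,0,-0.6,0,0,0.35,0,0,0,-0.6,-0.2,0,0,0,0,0,-0.6,-0.2,0,0,0,0,0,-0.6,-0.2,0,0,0,0,0,-0.6,-0.3,0,0,0,0,0,-0.6,-0.3,0,0,0,0,0,-0.6,-0.3,0,0,0,0,0,-0.6,-0.3,0,0,0,0,0,-0.6,-0.2,0,0,0,0,0,-0.6]
}}

```text
time: 10.3
position: [0.5809, 0.1561, 0.1002]
tool_rot: [0.707, 0.707, 0.0, 0.0]
ft_force: [-0.3, 4.7, 4.6]
grip_width: 0.0694
grip_force: 2.3
```

{"op": "jog_arm", "data": {
  "motion": [-0.2,0,0,0,0,0,-0.6,-0.1,0,0,0,0,0,-0.6,0,0,0,0,0,0,-0.6]
}}

```text
time: 10.68
position: [0.5805, 0.1441, 0.0996]
tool_rot: [0.707, 0.707, -0.001, 0.0]
ft_force: [0.8, 1.8, 0.4]
grip_width: 0.0696
grip_force: 0.6
```

```bash
python3 - <<'E'
from h import *
import cv2
go(.58,-.0175,.099)
a=robot.camera("side")[140:270,290:450]
a=cv2.resize(a,None,fx=3.4,fy=4.5,interpolation=cv2.INTER_CUBIC)[:,:]
b=cv2.resize(robot.camera("top")[110:230,265:335],(256,585),interpolation=cv2.INTER_CUBIC)
cv2.imwrite("pics/c4.png",np.hstack([a,b])[:600,:800])
E
```

```text
t 10.68 p [0.5805 0.1441 0.0996] yaw(tool y) 0.05 z [-7.0e-04 -1.2e-03 -1.0e+00] F [0.8 1.8 0.4] w 0.07
units [-4.04 -0.02  0.02]
```

View pics/c4.png

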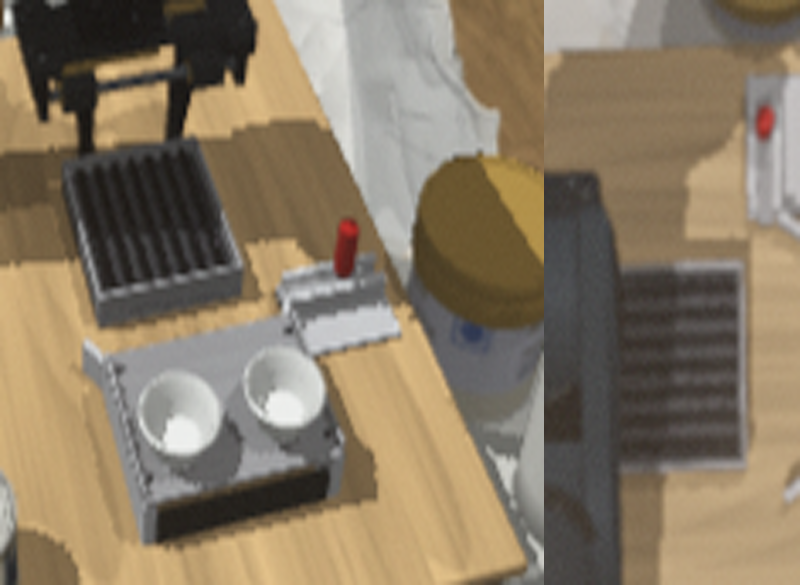

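The side view shows the tray straight and the fingertips behind it. In the top crop the tray's front edge spans rows 262–468. I'll check its lateral offset.

```bash
python3 - <<'E'
from h import *
c=robot.calibration("top");R=np.array(c["R"]);C=-R.T@c["t"]
def un(u,v,z):
    d=R.T@[(u-c["cx"])/c["fx"],(v-c["cy"])/c["fy"],1];return (C+d*(z-C[2])/d[2]).round(4)
for x,y in((742,262),(745,468)):print(un((x-544+.5)/256*70-.5+265,(y+.5)/4.875-.5+110,.106))
print("deck",[un(*tz(q),.116) for q in((522,228),(530,492))])
print("guide tips",un(*tz((475,212)),.104),un(*tz((481,510)),.104))
print("tub edge",un(*tz((453,45)),.15), un(326,72,.15),un(326,115,.15))
E
```

```text
[0.6344 0.0039 0.106 ]
[0.5152 0.0049 0.106 ]
deck [array([ 0.6545, -0.0531,  0.116 ]), array([ 0.5066, -0.0531,  0.116 ])]
guide tips [ 0.6661 -0.0276  0.104 ] [ 0.4977 -0.0261  0.104 ]
tub edge [ 0.7513 -0.0161  0.15  ] [ 0.8811 -0.0219  0.15  ] [ 0.7612 -0.0185  0.15  ]
```

{"op": "jog_arm", "data": {
  "motion": [-0.2,0.04,0,0,0,0,-0.6,-0.2,0.04,0,0,0,0,-0.6,-0.2,0.04,0,0,0,0,-0.6,-0.2,0,0,0,0,0,-0.6,-0.15,0,0,0,0,0,-0.6,-0.15,0,0,0,0,0,-0.6,-0.15,0,0,0,0,0,-0.6,-0.15,0,0,0,0,0,-0.6,-0.15,0,0,0,0,0,-0.6,-0.15,0,0,0,0,0,-0.6,-0.1,0,0,0,0,0,-0.6]
}}

```text
time: 12.15
position: [0.5856, 0.0725, 0.1]
tool_rot: [0.707, 0.707, 0.0, 0.0]
ft_force: [-0.3, 1.6, -1.1]
grip_width: 0.0697
grip_force: 0.9
```

```bash
python3 - <<'E'
from h import *
import cv2
go(.58,-.0175,.099)
a=cv2.resize(robot.camera("side")[160:270,290:410],None,fx=4.5,fy=4.5,interpolation=cv2.INTER_CUBIC)
cv2.imwrite("pics/c5.png",a)
E
```

```text
t 12.15 p [0.5856 0.0725 0.1   ] yaw(tool y) 0.04 z [ 0.  0. -1.] F [-0.3  1.6 -1.1] w 0.07
units [-2.25 -0.14  0.02]
```

View pics/c5.png

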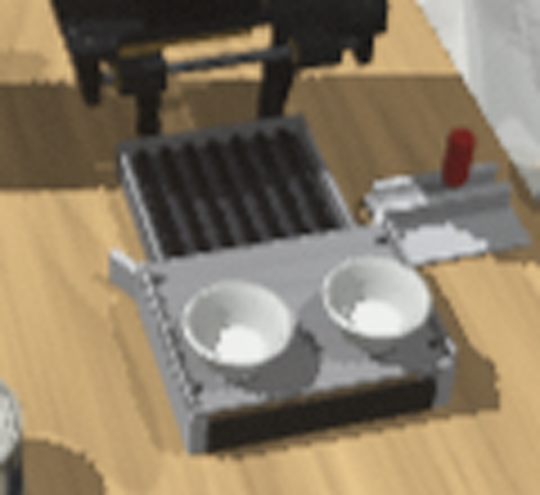

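The tray has entered the lane squarely with low force, so I'll continue.

{"op": "jog_arm", "data": {
  "motion": [-0.2,0,0,0,0,0,-0.6,-0.2,0,0,0,0,0,-0.6,-0.2,0,0,0,0,0,-0.6,-0.2,0,0,0,0,0,-0.6,-0.2,0,0,0,0,0,-0.6,-0.2,0,0,0,0,0,-0.6,-0.2,0,0,0,0,0,-0.6,-0.2,0,0,0,0,0,-0.6,-0.2,0,0,0,0,0,-0.6,-0.15,0,0,0,0,0,-0.6,-0.1,0,0,0,0,0,-0.6,-0.05,0,0,0,0,0,-0.6]
}}

```text
time: 13.7
position: [0.5857, -0.0112, 0.1]
tool_rot: [0.707, 0.707, 0.0, -0.0]
ft_force: [0.1, 2.7, -0.0]
grip_width: 0.0695
grip_force: 1.5
```

{"op": "jog_arm", "data": {
  "motion": [-0.05,0,0,0,0,0,-0.6,0,0,0,0,0,0,-0.6]
}}

```text
time: 13.95
position: [0.5857, -0.0132, 0.1]
tool_rot: [0.707, 0.707, -0.0, 0.0]
ft_force: [-0.1, 1.8, 0.7]
grip_width: 0.0697
grip_force: 1.0
```

Next I'll creep until the stop pushes back.

{"op": "jog_arm", "data": {
  "motion": [-0.05,0,0,0,0,0,-0.6,0,0,0,0,0,0,-0.6]
}}

```text
time: 14.2
position: [0.5857, -0.0151, 0.1]
tool_rot: [0.707, 0.707, -0.0, 0.0]
ft_force: [-0.7, 2.4, 0.9]
grip_width: 0.0695
grip_force: 1.3
```

{"op": "jog_arm", "data": {
  "motion": [-0.05,0,0,0,0,0,-0.6,0,0,0,0,0,0,-0.6]
}}

```text
time: 14.45
position: [0.5855, -0.0155, 0.1]
tool_rot: [0.707, 0.707, 0.001, -0.001]
ft_force: [1.1, 7.6, 0.9]
grip_width: 0.0692
grip_force: 3.9
```

{"op": "jog_arm", "data": {
  "motion": [-0.04,0,0,0,0,0,-0.6,0,0,0,0,0,0,-0.6]
}}

```text
time: 14.7
position: [0.5854, -0.0157, 0.1]
tool_rot: [0.707, 0.707, 0.002, -0.002]
ft_force: [0.5, 11.7, 3.6]
grip_width: 0.0692
grip_force: 6.0
```

The force rises to 12 N at y≈-0.0157 with no further advance, so the tray is home. I'll back off, raise the tool and check the tub near the knob.

{"op": "jog_arm", "data": {
  "motion": [0.2,0,0,0,0,0,-0.6,0.5,0,0,0,0,0,-0.6,0.8,0,-0.2,0,0,0,-0.6,0.5,0,-0.8,0,0,0,1,0,0,-0.9,0,0,0,1,0,0,-0.9,0,0,0,1,0,0,-0.9,0,0,0,1,0,0,0,0,0,-1,1,0,0,0,0,0,-1,1,0,0,0,0,0,-1,1,0,0,0,0,0,-1,1,0,0,0,0,0,-1,1]
}}

```text
time: 16.2
position: [0.5854, 0.0617, 0.2478]
tool_rot: [0.572, 0.82, -0.0, 0.0]
ft_force: [-0.4, -0.1, 0.2]
grip_width: 0.0007
grip_force: 0.0
```

{"op": "jog_arm", "data": {
  "motion": [0,0,0,0,0,-1,1,0,0,0,0,0,-1,1,0,0,0,0,0,-1,1,0,0,0,0,0,-1,1,0,0,0,0,0,-1,1,0,0,0,0,0,-1,1,0,0,0,0,0,-1,1,0,0,0,0,0,-1,1,0,0,0,0,0,-1,1,0,0,0,0,0,-1,1,0,0,0,0,0,-1,1,0,0,0,0,0,-1,1]
}}

```text
time: 17.7
position: [0.5854, 0.0617, 0.2477]
tool_rot: [0.189, 0.982, -0.0, -0.0]
ft_force: [-0.0, 0.7, -0.1]
grip_width: 0.0003
grip_force: 0.0
```

{"op": "jog_arm", "data": {
  "motion": [0,0,0,0,0,-1,1,0,0,0,0,0,-1,1,0,0,0,0,0,-1,1,0,0,0,0,0,-1,1,0,0,0,0,0,-1,1,0,0,0,0,0,-0.5,1,0,0,0,0,0,0,1]
}}

```text
time: 18.58
position: [0.5855, 0.0616, 0.2479]
tool_rot: [-0.0, 1.0, -0.0, -0.0]
ft_force: [0.5, -0.6, 0.2]
grip_width: 0.0
grip_force: 0.0
```

```bash
python3 - <<'E'
from h import *
import cv2
x=least_squares(lambda X:np.concatenate([(proj("top",[X])-[325.5,92.5]).ravel(),(proj("side",[X])-(sz((640,235)))).ravel()]),[.8,0,.1]);print("tub lid",x.x.round(3),x.fun.round(1))
k=least_squares(lambda X:np.concatenate([(proj("top",[X])-tz((453,113))).ravel(),(proj("side",[X])-(sz((461,224)))).ravel()]),[.8,0,.1]);print("knob top",k.x.round(4),k.fun.round(1))
go(.75,-.014,.2)
a=robot.camera("wrist")
cv2.imwrite("pics/w6.png",a)
E
```

```text
tub lid [ 0.834 -0.02   0.11 ] [-0.2  0.5  0.5 -0. ]
knob top [ 0.7147 -0.015   0.1386] [-0.1  0.5  0.5 -0. ]
t 18.57 p [0.5855 0.0616 0.2479] yaw(tool y) 90.03 z [-2.e-04 -3.e-04 -1.e+00] F [ 0.5 -0.6  0.2] w 0.0
units [-4.11 -1.89  1.2 ]
```

View pics/w6.png

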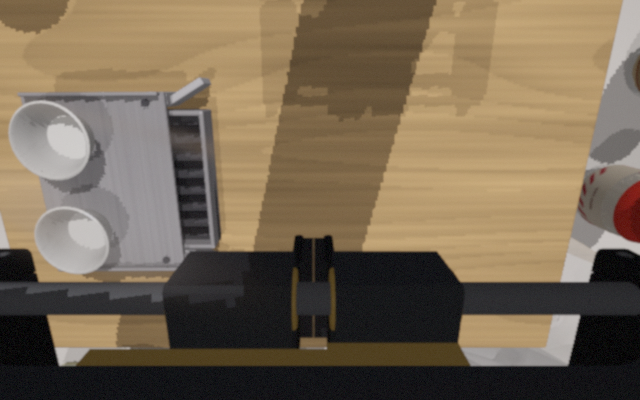

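The wrist view shows the tray square under the deck, with its front edge parallel to it at columns 205–218, and the cups undisturbed. The tub lid is only 0.11 m high, so it's clear. I'll move beyond the knob.

{"op": "jog_arm", "data": {
  "motion": [-0.8,-0.38,0,0,0,0,1,-0.8,-0.38,0,0,0,0,1,-0.8,-0.38,0,0,0,0,1,-0.8,-0.38,0,0,0,0,1,-0.8,-0.38,0,0,0,0,1,0,0,0,0,0,0,1,0,0,0.6,0,0,0,1,0,0,0.6,0,0,0,1,0,0,0.4,0,0,0,1,0,0,0,0,0,0,1]
}}

```text
time: 19.88
position: [0.7442, -0.014, 0.1823]
tool_rot: [-0.0, 1.0, 0.0, -0.002]
ft_force: [-0.6, -0.9, -0.4]
grip_width: 0.0008
grip_force: 0.0
```

```bash
python3 - <<'E'
from h import *
import cv2
go(.744,-.0145,.122)
a=cv2.resize(robot.camera("side")[120:240,340:460],None,fx=4.5,fy=4.5,interpolation=cv2.INTER_CUBIC)
cv2.imwrite("pics/c7.png",a)
E
```

```text
t 19.88 p [ 0.7442 -0.014   0.1823] yaw(tool y) 90.06 z [-3.9e-03  7.0e-04 -1.0e+00] F [-0.6 -0.9 -0.4] w 0.001
units [-0.   -0.01  1.51]
```

View pics/c7.png

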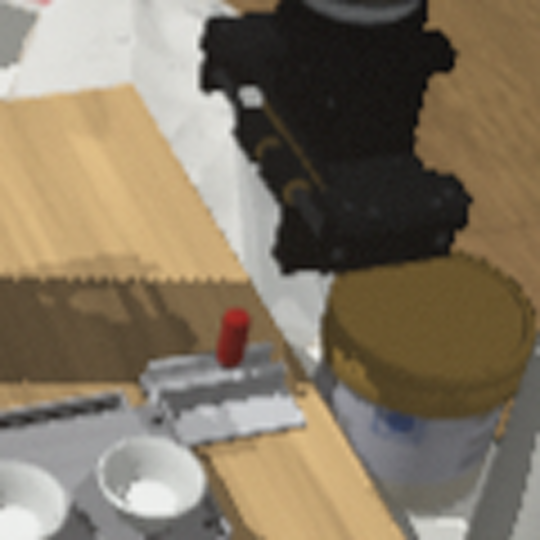

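The fingers hang beyond the knob, and the gripper is clear above the tub. Next I'll descend and push.

{"op": "jog_arm", "data": {
  "motion": [0,0,0.6,0,0,0,1,0,0,0.6,0,0,0,1,0,0,0.3,0,0,0,1,0,0,0,0,0,0,1]
}}

```text
time: 20.42
position: [0.7456, -0.0145, 0.1238]
tool_rot: [-0.0, 1.0, 0.0, -0.0]
ft_force: [0.1, -0.4, -1.1]
grip_width: 0.0004
grip_force: 0.0
```

{"op": "jog_arm", "data": {
  "motion": [0.15,0,0,0,0,0,1,0.15,0,0,0,0,0,1,0.15,0,0,0,0,0,1,0.15,0,0,0,0,0,1,0.15,0,0,0,0,0,1,0.15,0,0,0,0,0,1,0.15,0,0,0,0,0,1,0.15,0,0,0,0,0,1,0.1,0,0,0,0,0,1,0.1,0,0,0,0,0,1,0,0,0,0,0,0,1]
}}

```text
time: 21.8
position: [0.6888, -0.0145, 0.1237]
tool_rot: [-0.0, 1.0, 0.0, -0.001]
ft_force: [-0.3, -0.9, 0.2]
grip_width: -0.0001
grip_force: 0.3
```

{"op": "jog_arm", "data": {
  "motion": [0.1,0,0,0,0,0,1,0,0,0,0,0,0,1]
}}

```text
time: 22.05
position: [0.6851, -0.0145, 0.1237]
tool_rot: [-0.0, 1.0, 0.0, -0.001]
ft_force: [0.7, 0.2, 0.9]
grip_width: 0.0001
grip_force: 0.3
```

{"op": "jog_arm", "data": {
  "motion": [0.05,0,0,0,0,0,1,0,0,0,0,0,0,1]
}}

```text
time: 22.3
position: [0.6834, -0.0146, 0.1238]
tool_rot: [-0.0, 1.0, 0.0, -0.0]
ft_force: [1.7, 0.4, -1.3]
grip_width: 0.0004
grip_force: 0.6
```

{"op": "jog_arm", "data": {
  "motion": [0.05,0,0,0,0,0,1,0,0,0,0,0,0,1]
}}

```text
time: 22.55
position: [0.6828, -0.0146, 0.124]
tool_rot: [-0.0, 1.0, -0.0, 0.001]
ft_force: [5.3, 0.5, -3.4]
grip_width: 0.0006
grip_force: 2.5
```

{"op": "jog_arm", "data": {
  "motion": [0.05,0,0,0,0,0,1,0,0,0,0,0,0,1]
}}

```text
time: 22.8
position: [0.6827, -0.0146, 0.1241]
tool_rot: [-0.0, 1.0, -0.0, 0.004]
ft_force: [7.6, 0.1, -5.7]
grip_width: 0.0003
grip_force: 4.2
```

{"op": "jog_arm", "data": {
  "motion": [0.05,0,0,0,0,0,1,0,0,0,0,0,0,1]
}}

```text
time: 23.05
position: [0.6825, -0.0146, 0.1242]
tool_rot: [-0.0, 1.0, -0.0, 0.006]
ft_force: [11.6, 0.7, -8.0]
grip_width: 0.0003
grip_force: 5.9
```

```bash
python3 - <<'E'
from h import *
import cv2
st()
a=cv2.resize(robot.camera("side")[130:250,310:450],None,fx=4.5,fy=4.5,interpolation=cv2.INTER_CUBIC)
cv2.imwrite("pics/c8.png",a)
E
```

```text
t 23.05 p [ 0.6825 -0.0146  0.1242] yaw(tool y) 90.01 z [ 1.150e-02 -2.000e-04 -9.999e-01] F [11.6  0.7 -8. ] w 0.0
```

View pics/c8.png

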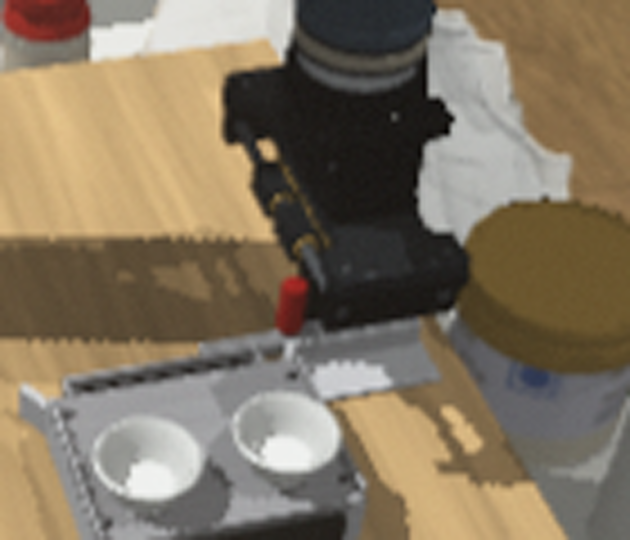

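The knob sits hard against its end stop after the full travel of about 52 mm, and the force is rising. I'll back off, clear the view and verify.

{"op": "jog_arm", "data": {
  "motion": [-0.2,0,0,0,0,0,1,-0.6,0,0,0,0,0,1,0,0,-0.8,0,0,0,1,0,0,-0.9,0,0,0,1,0,0,-0.9,0,0,0,1,0,0.9,-0.5,0,0,0,1,0,0.9,0,0,0,0,1,0,0.9,0,0,0,0,1,0,0.9,0,0,0,0,1,0,0.9,0,0,0,0,1,0,0.9,0,0,0,0,1,0,0.9,0,0,0,0,1]
}}

```text
time: 24.6
position: [0.7077, 0.2382, 0.2476]
tool_rot: [-0.0, 1.0, -0.001, -0.002]
ft_force: [0.0, -0.5, -0.0]
grip_width: 0.0007
grip_force: 0.0
```

```bash
python3 - <<'E'
from h import *
import cv2
st()
s,t=robot.camera("side"),robot.camera("top")
def red(im,b):
    h=cv2.cvtColor(im,cv2.COLOR_BGR2HSV);m=cv2.inRange(h,(0,150,60),(8,255,255))|cv2.inRange(h,(172,150,60),(180,255,255))
    y,x=np.nonzero(m[b[0]:b[1],b[2]:b[3]]);return np.array([x.mean()+b[2],y.mean()+b[0]]),len(x)
for n,im,b in(("top",t,(115,190,300,395)),("side",s,(160,250,340,440))):
    print(n,red(cv2.imread(f"pics/{n}0.png"),b),red(im,b))
for j in(0,.05,.054):print(j,[proj(n,place([.58,-.1055,-np.pi/2],[(-.091,.138-j,.122)])).round(1).tolist() for n in("top","side")])
a=cv2.resize(t[120:210,290:390],(450,405),interpolation=cv2.INTER_CUBIC)
b=cv2.resize(s[190:260,330:400],(350,405),interpolation=cv2.INTER_CUBIC)
cv2.imwrite("pics/c9.png",np.hstack([a,b]))
E
```

```text
t 24.6 p [0.7077 0.2382 0.2476] yaw(tool y) 90.05 z [-0.0043 -0.0012 -1.    ] F [ 0.  -0.5 -0. ] w 0.001
top (array([324.93333333, 134.66666667]), 15) (array([325.35714286, 151.78571429]), 14)
side (array([391.45      , 194.21666667]), 60) (array([374.47540984, 197.29508197]), 61)
0 [[[324.7, 132.7]], [[392.7, 193.7]]]
0.05 [[[325.2, 150.4]], [[375.1, 196.5]]]
0.054 [[[325.2, 151.9]], [[373.7, 196.8]]]
```

View pics/c9.png

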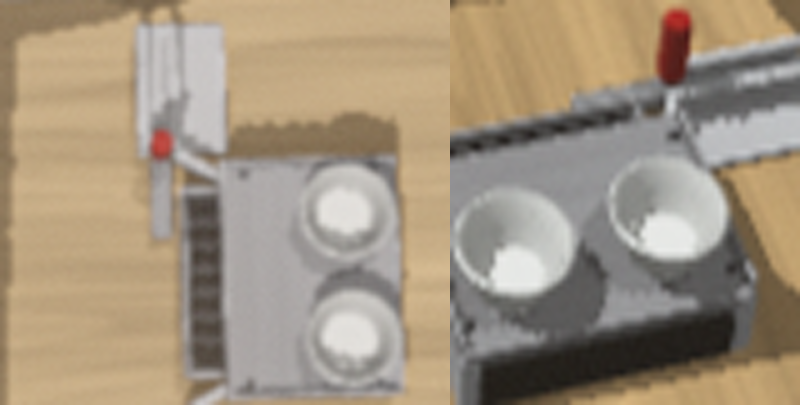

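```bash
python3 - <<'E'
from h import *
for X in([.5795,-.1055,-np.pi/2],[.581,-.1055,-np.pi/2]):
  for j in(.048,.054):print(j,proj("top",place(X,[(-.091,.084-j,.097),(-.091,.138-j,.139),(-.055,.074,.116),(-.055,-.074,.116),(-.08,.0,.106)])).round(1).tolist())
f=lambda x,y:(((x+.5)/4.5-.5+290),((y+.5)/4.5-.5+120))
print("obs tip",f(160,239),"knobtop",f(161,138),"deck",f(221,157),f(229,394),"tray front",f(184,285))
E
```

```text
0.048 [[325.4, 170.2], [325.3, 148.9], [338.1, 155.6], [339.7, 208.4], [329.8, 182.5]]
0.054 [[325.5, 172.3], [325.4, 151.1], [338.1, 155.6], [339.7, 208.4], [329.8, 182.5]]
0.048 [[325.4, 169.7], [325.3, 148.4], [338.1, 155.1], [339.7, 207.9], [329.8, 182.0]]
0.054 [[325.4, 171.8], [325.4, 150.5], [338.1, 155.1], [339.7, 207.9], [329.8, 182.0]]
obs tip (325.1666666666667, 172.72222222222223) knobtop (325.3888888888889, 150.27777777777777) deck (338.72222222222223, 154.5) (340.5, 207.16666666666669) tray front (330.5, 182.94444444444446)
```

The bar tip matches 54 mm of travel, the tray front matches home, and the cups are unmoved. Handing in.

```bash
python3 -c "
from rig import robot
print(robot.hand_in())"
```

```text
the job is handed in; nothing more can be done
None
```

I pushed the tray home against the stop and slid the bolt fully across, then handed the job in at about 25 s; the hand-in gave no verdict. In the last pictures the bolt tip and the tray front sit where they should, and the sauce cups look unmoved.

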